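Find the latch with the wrong spring

TASK

One of these two spring latches was built with a spring that is far too stiff, and they look alike. Test the red one first and then the yellow one: push its pad straight down until the latch clicks and stays down; a sound latch clicks below 10 N, and one that has still not clicked under a steady push of 13 N is the faulty one, so let it come back up, and never push a pad harder than 18 N. Then mark the faulty latch: lay the blue cap flat on the middle of its pad, without pressing, and leave the other things where they stand.

Things in the scene. Friction and masses are not known exactly. Their poses are not given: they have to be found in the camera images.
- red_latch: fixed latch unit with the red pad on top: dark steel base plate 64 x 60 x 5 mm with a grey housing 50 x 44 mm, its top 39 mm above the table. The origin is on the table under the centre of the housing and of the pad; z is up; a brass nose is on its -x side
- yellow_latch: the same latch unit with the yellow pad
- red_pad: red push pad, disc 38 mm across, flat on top, 9 mm thick; moves straight down only. It sits on the bolt on a spring: 1.5 N per mm, travel 14 mm (8.7 mm gives 13 N). The body's origin is 63 mm below the pad's top
- yellow_pad: yellow push pad, same size, spring and behaviour
- red_top (a point): centre of the top face of the red pad, where to push: 63 mm above the table at rest, 55 mm after the click
- yellow_top (a point): the same for the yellow pad
- red_bolt (a joint): travel of the red latch's bolt (brass nose on the housing's front) in m: 0 at rest, 0.008 down. A sound latch's bolt snaps all the way down at 7 to 9 N (the click: the push force falls away at once) and stays down; the faulty one's would need over 25 N, hardly moves below that, and its pad comes back up
- yellow_bolt (a joint): the same for the yellow latch
- blue_cap: loose blue screw cap, 45 mm diameter, 18 mm high, open side up with a closed flat underside; the origin is the centre of its underside, z up; weighs under 20 g; pinch it across its outside
- torch: dark grey inspection torch standing upright, 31 mm diameter, 109 mm tall, loose, origin under its centre; leave it alone
- green_jar: jar with a green lid, 64 mm diameter, 56 mm tall, loose, origin under its centre; leave it alone
- paint_bottle: touch-up bottle, black cap on a grey bottle, 26 mm diameter, 74 mm tall, loose, origin under its centre; leave it alone
Mind the look-alikes: they are no part of the job. Leave any green, purple or turquoise look-alike of the blue_cap alone.

How it is judged (in metres and radians):
On the way, in this order (a step that is already met when the one before it is completed fails the run):
1. the red latch has been tested: it has clicked, or its pad has been pushed with more than 10 N ((value of joint red_bolt above 0.006 m or contact force between red_pad and anything else above 10 N)), for 0.1 s.
2. then the yellow latch has been tested in the same way ((value of joint yellow_bolt above 0.006 m or contact force between yellow_pad and anything else above 10 N)), for 0.1 s.
At the end, for the whole second after the job is handed in: Sound latch clicked (bolt down over 6 mm), faulty one not (bolt under 2 mm); the blue cap at rest, flat (0.1 rad, open side up) on top of the faulty latch's pad (12 mm from its centre, 3 mm from its surface); nothing else loads the pads (under 0.5 N) (((value of joint red_bolt above 0.006 m and value of joint yellow_bolt below 0.002 m and horizontal distance between blue_cap and yellow_top below 0.012 m and z of blue_cap in the frame of yellow_top between -0.003 and 0.003 m) or (value of joint yellow_bolt above 0.006 m and value of joint red_bolt below 0.002 m and horizontal distance between blue_cap and red_top below 0.012 m and z of blue_cap in the frame of red_top between -0.003 and 0.003 m)) and angle between blue_cap's own z axis and vertical below 0.1 rad and linear speed of blue_cap below 0.02 m/s and contact force between each of red_pad, yellow_pad and anything else below 0.5 N); the robot touches nothing.
It fails at once if a pad is pushed harder than 19 N (contact force between any of red_pad, yellow_pad and anything else above 19 N).
It fails at once if the torch, the green jar or the paint bottle is moved more than 20 mm or tipped (distance of any of torch, green_jar, paint_bottle from where it was at the start of the episode above 0.02 m or angle between any of torch, green_jar, paint_bottle's own z axis and vertical above 0.3 rad).
It also fails if it takes over 54 s, if anything falls off the work surface, if the arm or the gripper's body presses on something with over 40 N, if the wrist force passes 120 N, or if a joint passes its speed limit or range.

ROBOT

A 6-joint arm with a two-finger parallel gripper is mounted at the origin on a cart in front of the work surface, level with it; the furniture and walls round the work are solid. World frame = base frame: x ahead of the robot, y to its left, z up, the work surface at z = 0. Lengths are in mm, angles in rad, forces in N, time in s.
With the tool pointing down it reaches from about 425 to 925 mm from the base axis. Payload 12.5 kg.
Tool frame: the origin (TCP) lies between the finger pads; the fingertips stand 8 mm ahead of it and the grasp point (between the pads) lies 11 mm behind it; z points along the fingers, y is the line along which they close (so a half turn about z gives the same grasp; the last joint's range is limited). The gripper opens to 85 mm and grips with 20 to 120 N. Pads are 22 mm wide; open, the fingers measure 114 mm over their backs; the gripper's body (76 mm by 85 mm) begins 54 mm behind the grasp point. The pads swing forward as they close: fully open they stand 13 mm farther back than shut.
Start: joints at [-1.439, 0.491, 1.559, -0, 1.092, -0.106], TCP at [147.25, -607.422, 239.327] pointing down, gripper open.
Joint ranges: [-3.1, 3.1], [-0.84, 2.19], [0.05, 2.79], [-1.13, 4.28], [0.06, 2.93], [-2.69, 2.69]. Speed limits (rad/s): [2.22, 2.22, 2.79, 3.14, 3.14, 3.14].

INTERFACE

Orientations are given as a rotation vector (axis times angle).
In Python, from station import * gives the robot as it stands.
- The arm moves only by the tool jog_arm, never from a script. Its argument "series" is a list of rows, each an object of numbers: "tx", "ty", "tz": the shift along the tool's x, y, z in cm; "turn": the turn about the tool's z in rad; "hand": the finger opening in cm, from 0 to 8.54. A call has exactly 8 rows; each row is the pose to reach, as a shift and turn from the pose commanded when the call began, along the tool's axes at that moment; what a row does not reach only later rows make up. A row lasts 1/12 s, in which the tool goes at most 41.7 mm and 7.16 degrees, less where a joint would pass 70% of its speed; a pose out of reach is approached as far as the arm can. A call with a gripper value outside its range is refused whole. The fingers move at their own pace and stop on an object; the grip force is fixed at half the most. Time passes only in rows, so rows that repeat a pose let the fingers close, or fill a call up. It gives the time, the measured TCP pose, the force, the opening and the grip force at its end, in the units of the state.
- get_state(): the state, without advancing time (a new reading comes with each control period).
- read_camera(name): name is "scene" or "top"; returns a dict with "img" (420x560x3 uint8, blue, green, red), "camera_matrix" (3x3 intrinsics, pixels), "rvec" (rotation vector, rad) and "tvec" (3), from world to camera coordinates, as OpenCV has them. Camera axes: x right, y down, z forward; pixel columns grow to the right and rows downward; lengths in mm; the calibration is good to about 2 mm. A picture is of the moment at which its call begins. There is no depth.
- close_job(): hands the job in; it is judged then, once.
The state is a dict: "t": time; "joint_pos": joint angles; "qvel": joint speeds; "tau": joint torques, N m; "position": TCP position; "tool_rot": TCP orientation; "force": force on the tool from outside, world axes, zero at the start; "moment": the same for the moment, N m; "grip_width": finger opening in mm; "gripper_force": force on a finger pad.
Only numpy, scipy, OpenCV 4.12 (cv2) and the standard library are available. Lean on these libraries where they do the work, as an engineer would, in place of code of your own. Each camera call takes 0.05 s, during which the arm holds its last target. There are 200 camera calls.

## Working session

There is one attempt and no reset: what is moved stays moved. The work goes in short steps, Python scripts to look and compute and a tool call to move; the robot and the scene stay as the last step left them, time stands still between calls to the robot, and variables do not carry over. Pictures are saved under pics/ and viewed, at most 10 in all, crops included, and the job is handed in when it is done.

Besides the shell and the picture viewer there is one more tool, called after "Emit:" as a command line: name --argument value ..., lists and objects as JSON in quotes. jog_arm: Moves the arm, as the interface text tells. Its arguments: {"type":"object","properties":{"series":{"type":"array"}},"required":["series"]}

```bash
mkdir -p pics; cat > h.py <<'E'
from station import *
import numpy as np, cv2
def P(c):
    R=cv2.Rodrigues(np.array(c["rvec"],float))[0]; return R,np.array(c["tvec"],float).ravel(),np.array(c["camera_matrix"],float)
def ray(c,uv):
    R,t,K=P(c); d=R.T@np.linalg.inv(K)@np.array([uv[0],uv[1],1.]); return -R.T@t,d
def at_z(c,uv,z):
    o,d=ray(c,uv); return o+d*(z-o[2])/d[2]
def tri(c1,p1,c2,p2):
    o1,d1=ray(c1,p1);o2,d2=ray(c2,p2); s=np.linalg.lstsq(np.c_[d1,-d2],o2-o1,rcond=None)[0]
    a,b=o1+s[0]*d1,o2+s[1]*d2; return (a+b)/2,np.linalg.norm(a-b)
E
python3 - <<'E'
from h import *
import pickle
for n in("scene","top"):
    c=read_camera(n);cv2.imwrite(f"pics/{n}0.png",c["img"]);pickle.dump(c,open(n+"0.pkl","wb"))
    R,t,K=P(c);print(n,(-R.T@t).round(),R[2].round(2),K[0,0])
print(get_state())
E
```

```text
scene [  88. -916.  419.] [ 0.53  0.75 -0.4 ] 414.62490443849265
top [ 519. -298.  931.] [ 0.05 -0.01 -1.  ] 436.10715413508456
{'t': 0.1, 'joint_pos': array([-1.43859236e+00,  4.91484782e-01,  1.55940346e+00, -1.92869507e-05,
        1.09169234e+00, -1.05600874e-01]), 'qvel': array([ 0.00285052, -0.00248994, -0.00288931,  0.00180576, -0.00059892,
       -0.00057164]), 'tau': array([ 3.09628027e-03, -6.19448233e+01, -2.62028021e+01, -1.41136079e-04,
        2.92147655e-03,  1.52881637e-05]), 'position': array([ 147.22248862, -607.21067815,  238.79002981]), 'tool_rot': array([-3.11842893e+00, -3.72560137e-01,  4.75017838e-05]), 'force': array([-0.35827424, -0.42033584,  0.8130827 ]), 'moment': array([-0.08073178,  0.00499799,  0.01424901]), 'gripper_force': 0.0, 'grip_width': 85.19262060707274}
```

View pics/scene0.png

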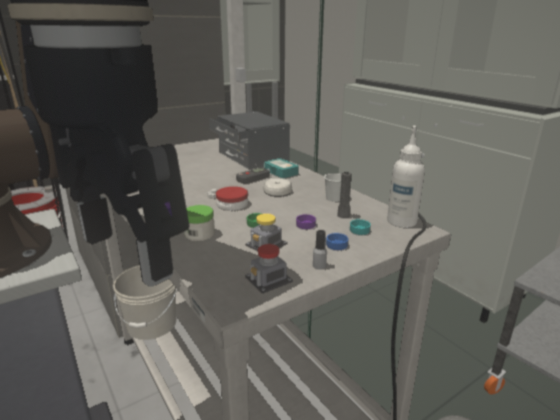

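View pics/top0.png

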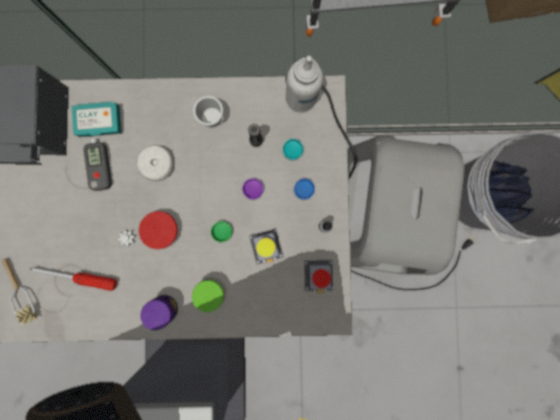

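The scene view shows the red latch at about (268,265), yellow at (266,228), the blue cap at (338,242), the paint bottle at (320,250), the torch at (345,195) and the jar at (200,222). In the top view they are: red (320,278), yellow (265,247), blue (304,189), bottle (327,226), torch (256,135), jar (208,296).

```bash
python3 - <<'E'
import pickle,cv2
for n,(a,b,w,h),s in(("scene",(180,170,210,130),3.8),("top",(195,120,160,190),3.1)):
    i=pickle.load(open(n+"0.pkl","rb"))["img"][b:b+h,a:a+w]
    o=cv2.resize(i,None,fx=s,fy=s,interpolation=cv2.INTER_CUBIC)
    for x in range(a//10*10+10,a+w,10): cv2.line(o,(int((x-a+.5)*s),0),(int((x-a+.5)*s),12 if x%50==0 else 5),(255,255,255),1)
    for y in range(b//10*10+10,b+h,10): cv2.line(o,(0,int((y-b+.5)*s)),(12 if y%50==0 else 5,int((y-b+.5)*s)),(255,255,255),1)
    print(o.shape); cv2.imwrite(f"pics/{n}0c.png",o)
E
```

```text
(494, 798, 3)
(589, 496, 3)
```

View pics/scene0c.png

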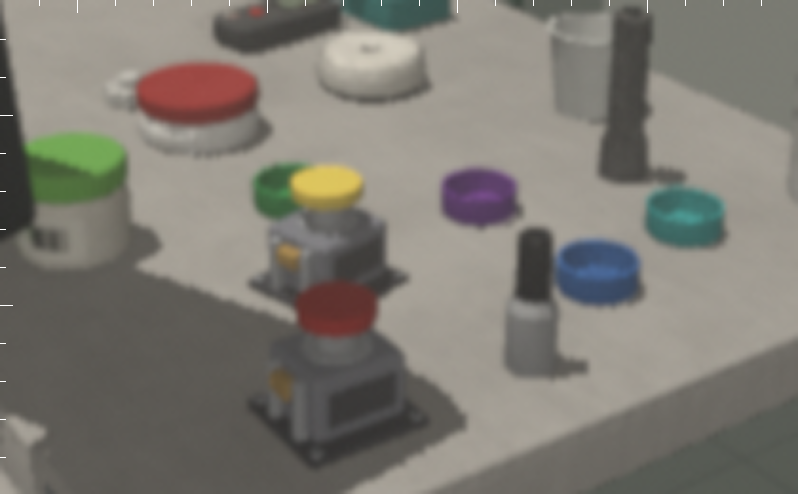

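View pics/top0c.png

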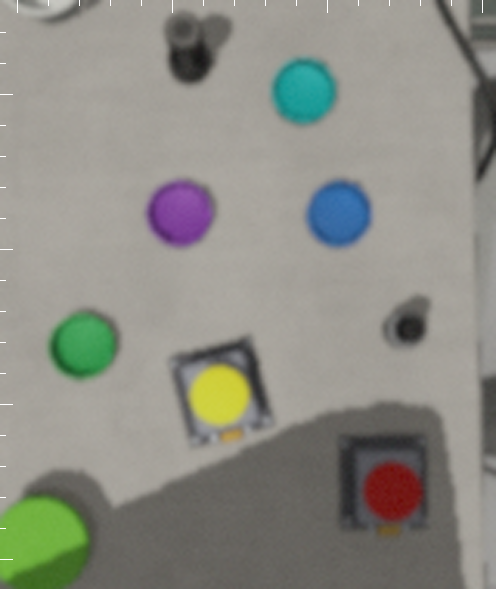

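In the scene crop the pad-top centres are red (337,301) and yellow (327,183), and the blue rim centre is (598,260). In the top crop they are red (394,492), yellow (220,395) and blue (340,213). I also read the bottle, jar and torch tops.

```bash
python3 - <<'E'
from h import *
import pickle
S=pickle.load(open("scene0.pkl","rb"));T=pickle.load(open("top0.pkl","rb"))
s=lambda x,y:(180+x/3.8-.5,170+y/3.8-.5)
t=lambda x,y:(195+x/3.1-.5,120+y/3.1-.5)
for n,a,b,z in(("red",(337,301),(394,492),63),("yel",(327,183),(220,395),63),("blue",(598,260),(340,213),18),("bottle",(535,232),(409,329),74),("torch",(632,10),(183,28),109)):
    p,e=tri(S,s(*a),T,t(*b)); print(n,p.round(1),"gap",round(e,1),"atz",at_z(T,t(*b),z).round(1), np.hypot(*p[:2]).round())
for n,b,z in(("jar",(42,545),56),("green",(84,345),18),("purple",(181,212),18),("turq",(304,91),18),("yel nose",(232,436),25),("red nose",(390,530),25)):
    print(n,at_z(T,t(*b),z).round(1))
st=get_state();R=cv2.Rodrigues(st["tool_rot"])[0];print(R.round(3))
E
```

```text
red [ 418.  -388.7   63.4] gap 0.9 atz [ 417.6 -388.5   63. ] 571.0
yel [ 481.6 -278.8   61.9] gap 0.6 atz [ 481.4 -278.7   63. ] 556.0
blue [ 601.  -361.5   17.4] gap 0.5 atz [ 600.7 -361.3   18. ] 701.0
bottle [ 522.  -400.2   73.4] gap 2.3 atz [ 521.1 -399.4   74. ] 658.0
torch [ 708.4 -261.2  109.6] gap 0.1 atz [ 708.5 -261.1  109. ] 755.0
jar [ 387.8 -162.9   56. ]
green [ 514.9 -186.8   18. ]
purple [ 603.5 -253.6   18. ]
turq [ 684.6 -338.7   18. ]
yel nose [ 452.4 -285.4   25. ]
red nose [ 388.1 -389.1   25. ]
[[ 0.972  0.236 -0.   ]
 [ 0.236 -0.972  0.001]
 [ 0.    -0.001 -1.   ]]
```

Emit:
jog_arm --series '[{"tx":4,"ty":-1.9,"tz":1,"hand":0},{"tx":7.5,"ty":-3.6,"tz":2,"hand":0},{"tx":11,"ty":-5.2,"tz":3,"hand":0},{"tx":14.5,"ty":-6.9,"tz":4,"hand":0},{"tx":18,"ty":-8.5,"tz":5,"hand":0},{"tx":21.5,"ty":-10.1,"tz":6,"hand":0},{"tx":25,"ty":-11.8,"tz":7,"hand":0},{"tx":28,"ty":-13.2,"tz":8,"hand":0}]'

```text
invalid input
```

Emit:
jog_arm --series '[{"tx":4,"ty":-1.9,"tz":1,"turn":0,"hand":0},{"tx":7.5,"ty":-3.6,"tz":2,"turn":0,"hand":0},{"tx":11,"ty":-5.2,"tz":3,"turn":0,"hand":0},{"tx":14.5,"ty":-6.9,"tz":4,"turn":0,"hand":0},{"tx":18,"ty":-8.5,"tz":5,"turn":0,"hand":0},{"tx":21.5,"ty":-10.1,"tz":6,"turn":0,"hand":0},{"tx":25,"ty":-11.8,"tz":7,"turn":0,"hand":0},{"tx":28,"ty":-13.2,"tz":8,"turn":0,"hand":0}]'

```text
t: 0.77
position: [389.7, -411.3, 158.7]
tool_rot: [-3.119, -0.373, 0.0]
force: [0.4, -0.2, -0.2]
grip_width: 0.1
gripper_force: 0.0
```

Emit:
jog_arm --series '[{"tx":2,"ty":-1,"tz":1,"turn":0,"hand":0},{"tx":3.46,"ty":-1.66,"tz":2.5,"turn":0,"hand":0},{"tx":3.46,"ty":-1.66,"tz":4.5,"turn":0,"hand":0},{"tx":3.46,"ty":-1.66,"tz":6,"turn":0,"hand":0},{"tx":3.46,"ty":-1.66,"tz":7,"turn":0,"hand":0},{"tx":3.46,"ty":-1.66,"tz":7.5,"turn":0,"hand":0},{"tx":3.46,"ty":-1.66,"tz":7.5,"turn":0,"hand":0},{"tx":3.46,"ty":-1.66,"tz":7.5,"turn":0,"hand":0}]'

```text
t: 1.43
position: [418.0, -389.2, 84.6]
tool_rot: [3.119, 0.372, 0.0]
force: [0.0, -0.3, -0.8]
grip_width: -0.2
gripper_force: 0.0
```

```bash
python3 - <<'E'
from h import *
print(get_state()["position"],get_state()["force"])
o=[]
for n,(a,b) in(("scene",(205,190)),("top",(260,210))):
    c=read_camera(n); o.append(cv2.resize(c["img"][b:b+110,a:a+110],(400,400),interpolation=cv2.INTER_CUBIC))
cv2.imwrite("pics/red1.png",np.hstack(o))
E
```

```text
[ 417.9584353  -389.23093415   84.62826413] [ 0.04529792 -0.30042174 -0.79793821]
```

View pics/red1.png

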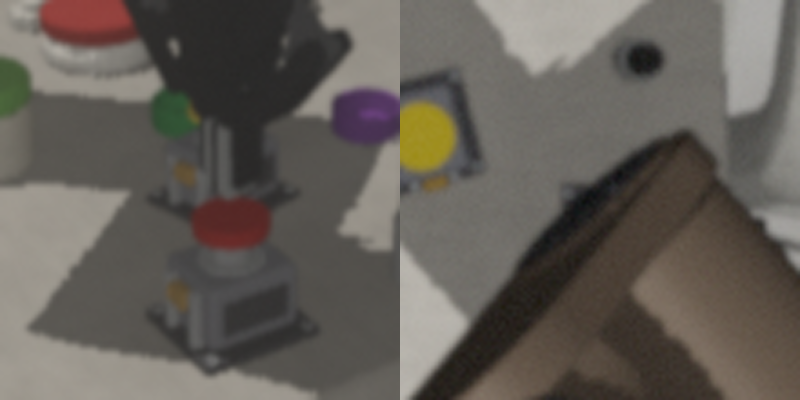

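The tip hangs just above the centre of the red pad (scene crop about (230,190)). Now pushing.

Emit:
jog_arm --series '[{"tx":0,"ty":0,"tz":0.6,"turn":0,"hand":0},{"tx":0,"ty":0,"tz":1.1,"turn":0,"hand":0},{"tx":0,"ty":0,"tz":1.3,"turn":0,"hand":0},{"tx":0,"ty":0,"tz":1.45,"turn":0,"hand":0},{"tx":0,"ty":0,"tz":1.55,"turn":0,"hand":0},{"tx":0,"ty":0,"tz":1.65,"turn":0,"hand":0},{"tx":0,"ty":0,"tz":1.7,"turn":0,"hand":0},{"tx":0,"ty":0,"tz":1.7,"turn":0,"hand":0}]'

```text
t: 2.2
position: [417.9, -388.9, 67.5]
tool_rot: [3.119, 0.373, -0.0]
force: [-2.1, 2.0, 6.1]
grip_width: 0.2
gripper_force: 2.6
```

Emit:
jog_arm --series '[{"tx":0,"ty":0,"tz":0.06,"turn":0,"hand":0},{"tx":0,"ty":0,"tz":0.12,"turn":0,"hand":0},{"tx":0,"ty":0,"tz":0.18,"turn":0,"hand":0},{"tx":0,"ty":0,"tz":0.24,"turn":0,"hand":0},{"tx":0,"ty":0,"tz":0.3,"turn":0,"hand":0},{"tx":0,"ty":0,"tz":0.35,"turn":0,"hand":0},{"tx":0,"ty":0,"tz":0.35,"turn":0,"hand":0},{"tx":0,"ty":0,"tz":0.35,"turn":0,"hand":0}]'

```text
t: 2.87
position: [418.0, -389.0, 64.4]
tool_rot: [3.119, 0.373, 0.0]
force: [-2.4, 1.2, 8.2]
grip_width: 0.2
gripper_force: 4.7
```

Emit:
jog_arm --series '[{"tx":0,"ty":0,"tz":0.06,"turn":0,"hand":0},{"tx":0,"ty":0,"tz":0.12,"turn":0,"hand":0},{"tx":0,"ty":0,"tz":0.18,"turn":0,"hand":0},{"tx":0,"ty":0,"tz":0.22,"turn":0,"hand":0},{"tx":0,"ty":0,"tz":0.22,"turn":0,"hand":0},{"tx":0,"ty":0,"tz":0.22,"turn":0,"hand":0},{"tx":0,"ty":0,"tz":0.22,"turn":0,"hand":0},{"tx":0,"ty":0,"tz":0.22,"turn":0,"hand":0}]'

```text
t: 3.53
position: [418.1, -389.0, 62.5]
tool_rot: [3.119, 0.373, 0.001]
force: [-2.7, 2.6, 12.3]
grip_width: -0.1
gripper_force: 6.1
```

```bash
python3 - <<'E'
from h import *
for k in range(6):
    read_camera("top"); s=get_state(); print(s["t"],s["position"].round(2),s["force"].round(1),s["tau"].round(2)[1:3])
E
```

```text
3.5833 [ 418.06 -389.02   62.5 ] [-3.   2.3 12.1] [-55.46 -15.78]
3.6333 [ 418.04 -389.01   62.48] [-2.9  2.3 11.3] [-55.46 -15.78]
3.6833 [ 418.03 -388.99   62.49] [-3.   2.2 12.1] [-55.46 -15.78]
3.7333 [ 418.04 -389.     62.49] [-3.3  2.1 12.2] [-55.47 -15.78]
3.7833 [ 418.07 -389.02   62.5 ] [-1.9  1.6 12.3] [-55.47 -15.78]
3.8333 [ 418.05 -389.01   62.51] [-3.1  1.5 11.3] [-55.47 -15.78]
```

Emit:
jog_arm --series '[{"tx":0,"ty":0,"tz":0.05,"turn":0,"hand":0},{"tx":0,"ty":0,"tz":0.09,"turn":0,"hand":0},{"tx":0,"ty":0,"tz":0.09,"turn":0,"hand":0},{"tx":0,"ty":0,"tz":0.09,"turn":0,"hand":0},{"tx":0,"ty":0,"tz":0.09,"turn":0,"hand":0},{"tx":0,"ty":0,"tz":0.09,"turn":0,"hand":0},{"tx":0,"ty":0,"tz":0.09,"turn":0,"hand":0},{"tx":0,"ty":0,"tz":0.09,"turn":0,"hand":0}]'

```text
t: 4.5
position: [418.1, -389.0, 61.7]
tool_rot: [3.119, 0.373, 0.001]
force: [-3.1, 2.5, 12.7]
grip_width: -0.1
gripper_force: 6.6
```

Emit:
jog_arm --series '[{"tx":0,"ty":0,"tz":-1,"turn":0,"hand":0},{"tx":0,"ty":0,"tz":-2.5,"turn":0,"hand":0},{"tx":1,"ty":-1,"tz":-4,"turn":0,"hand":0},{"tx":3.5,"ty":-3.5,"tz":-4,"turn":0,"hand":0},{"tx":6,"ty":-6.2,"tz":-4,"turn":0,"hand":0},{"tx":8,"ty":-8.4,"tz":-4,"turn":0,"hand":0},{"tx":8.77,"ty":-9.18,"tz":-3,"turn":0,"hand":0},{"tx":8.77,"ty":-9.18,"tz":-2.3,"turn":0,"hand":0}]'

```text
t: 5.17
position: [482.6, -277.1, 83.2]
tool_rot: [3.119, 0.377, 0.001]
force: [0.2, 0.1, 0.2]
grip_width: 0.1
gripper_force: 0.0
```

```bash
python3 - <<'E'
from h import *
s=get_state(); print(s["position"],s["force"])
c=read_camera("scene"); cv2.imwrite("pics/yel1.png",cv2.resize(c["img"][175:305,200:370],None,fx=4,fy=4,interpolation=cv2.INTER_CUBIC))
E
```

```text
[ 482.63303144 -277.07303478   83.21210567] [0.21786168 0.05985263 0.22853022]
```

View pics/yel1.png

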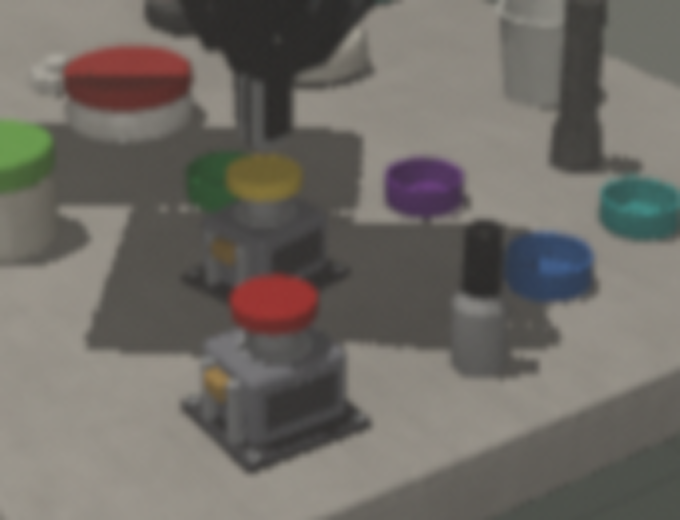

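The red pad is back up (265,300 in the crop), so it did not click; the tip is above the yellow pad (265,150). Pushing yellow.

Emit:
jog_arm --series '[{"tx":0,"ty":0,"tz":0.6,"turn":0,"hand":0},{"tx":0,"ty":0,"tz":1.1,"turn":0,"hand":0},{"tx":0,"ty":0,"tz":1.25,"turn":0,"hand":0},{"tx":0,"ty":0,"tz":1.4,"turn":0,"hand":0},{"tx":0,"ty":0,"tz":1.5,"turn":0,"hand":0},{"tx":0,"ty":0,"tz":1.6,"turn":0,"hand":0},{"tx":0,"ty":0,"tz":1.65,"turn":0,"hand":0},{"tx":0,"ty":0,"tz":1.65,"turn":0,"hand":0}]'

```text
t: 5.88
position: [481.6, -279.4, 67.5]
tool_rot: [3.119, 0.372, 0.001]
force: [-2.8, -2.6, 5.5]
grip_width: 0.5
gripper_force: 2.6
```

Emit:
jog_arm --series '[{"tx":0,"ty":0,"tz":0.05,"turn":0,"hand":0},{"tx":0,"ty":0,"tz":0.1,"turn":0,"hand":0},{"tx":0,"ty":0,"tz":0.15,"turn":0,"hand":0},{"tx":0,"ty":0,"tz":0.2,"turn":0,"hand":0},{"tx":0,"ty":0,"tz":0.25,"turn":0,"hand":0},{"tx":0,"ty":0,"tz":0.3,"turn":0,"hand":0},{"tx":0,"ty":0,"tz":0.35,"turn":0,"hand":0},{"tx":0,"ty":0,"tz":0.35,"turn":0,"hand":0}]'

```text
t: 6.55
position: [481.6, -278.9, 63.5]
tool_rot: [-3.119, -0.373, 0.0]
force: [0.5, -0.4, -0.3]
grip_width: 0.2
gripper_force: 0.0
```

Yellow clicked: the force fell to zero. Red is the faulty one. Now on to the cap.

Emit:
jog_arm --series '[{"tx":0,"ty":0,"tz":-3,"turn":0,"hand":0},{"tx":0,"ty":0,"tz":-6,"turn":0,"hand":6.8},{"tx":2,"ty":2.2,"tz":-8,"turn":0,"hand":6.8},{"tx":4.5,"ty":5,"tz":-8,"turn":0,"hand":6.8},{"tx":7,"ty":7.8,"tz":-8,"turn":0,"hand":6.8},{"tx":9,"ty":10,"tz":-8,"turn":0,"hand":6.8},{"tx":9.67,"ty":10.84,"tz":-6,"turn":0,"hand":6.8},{"tx":9.67,"ty":10.84,"tz":-3,"turn":0,"hand":6.8}]'

```text
t: 7.22
position: [604.0, -363.7, 95.2]
tool_rot: [3.115, 0.372, 0.007]
force: [0.0, 0.3, -1.0]
grip_width: 67.8
gripper_force: 0.0
```

```bash
python3 - <<'E'
from h import *
s=get_state(); print(s["position"],s["grip_width"])
c=read_camera("scene"); a=cv2.resize(c["img"][160:310,220:400],None,fx=4,fy=4,interpolation=cv2.INTER_CUBIC)
cv2.imwrite("pics/cap1.png",a)
E
```

```text
[ 603.99849838 -363.68092549   95.17513665] 67.83202196223877
```

View pics/cap1.png

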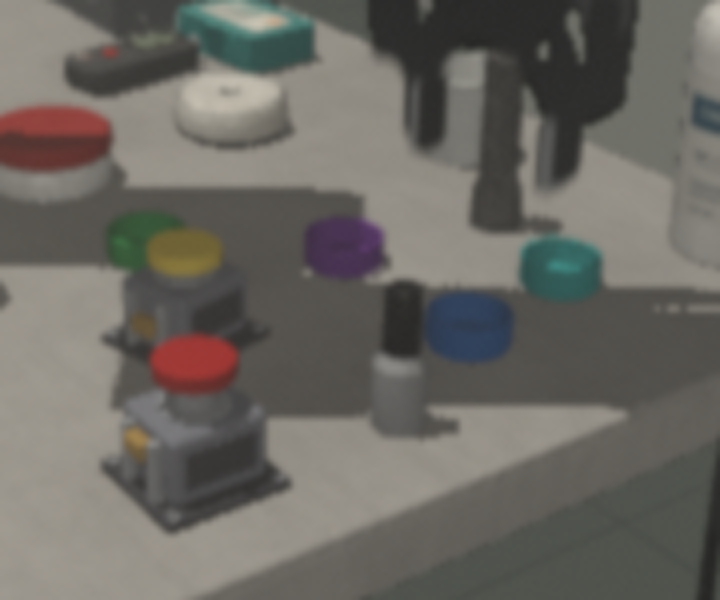

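Yellow's pad has stayed low (185,252 in the crop). The open fingers hang over the cap (470,325), tips at (428,148) and (555,190). Descending.

Emit:
jog_arm --series '[{"tx":0,"ty":0,"tz":1,"turn":0,"hand":6.8},{"tx":0,"ty":0,"tz":3,"turn":0,"hand":6.8},{"tx":0,"ty":0,"tz":5,"turn":0,"hand":6.8},{"tx":0,"ty":0,"tz":6.5,"turn":0,"hand":6.8},{"tx":0,"ty":0,"tz":7.5,"turn":0,"hand":6.8},{"tx":0,"ty":0,"tz":8.2,"turn":0,"hand":6.8},{"tx":0,"ty":0,"tz":8.3,"turn":0,"hand":6.8},{"tx":0,"ty":0,"tz":8.3,"turn":0,"hand":6.8}]'

```text
t: 7.93
position: [601.2, -361.7, 11.0]
tool_rot: [3.119, 0.373, 0.0]
force: [-0.6, 0.8, -0.0]
grip_width: 68.1
gripper_force: 0.0
```

Emit:
jog_arm --series '[{"tx":0,"ty":0,"tz":0,"turn":0,"hand":5.5},{"tx":0,"ty":0,"tz":0,"turn":0,"hand":5},{"tx":0,"ty":0,"tz":0,"turn":0,"hand":4.5},{"tx":0,"ty":0,"tz":0,"turn":0,"hand":4.2},{"tx":0,"ty":0,"tz":0,"turn":0,"hand":4},{"tx":0,"ty":0,"tz":0,"turn":0,"hand":4},{"tx":0,"ty":0,"tz":0,"turn":0,"hand":4},{"tx":0,"ty":0,"tz":0,"turn":0,"hand":4}]'

```text
t: 8.6
position: [601.5, -361.8, 12.0]
tool_rot: [3.118, 0.373, 0.002]
force: [-1.9, 0.8, 6.3]
grip_width: 42.2
gripper_force: 60.1
```

Emit:
jog_arm --series '[{"tx":0,"ty":0,"tz":-1,"turn":0,"hand":4},{"tx":0,"ty":0,"tz":-3,"turn":0,"hand":4},{"tx":0,"ty":0,"tz":-6,"turn":0,"hand":4},{"tx":0,"ty":0,"tz":-9,"turn":0,"hand":4},{"tx":0,"ty":0,"tz":-12,"turn":0,"hand":4},{"tx":0,"ty":0,"tz":-14,"turn":0,"hand":4},{"tx":0,"ty":0,"tz":-15,"turn":0,"hand":4},{"tx":0,"ty":0,"tz":-15,"turn":0,"hand":4}]'

```text
t: 9.27
position: [601.8, -362.0, 163.7]
tool_rot: [3.116, 0.372, 0.005]
force: [0.4, 0.7, -1.0]
grip_width: 42.5
gripper_force: 61.0
```

```bash
python3 - <<'E'
from h import *
import pickle
s=get_state(); print(s["position"],s["grip_width"],s["gripper_force"])
c=read_camera("scene"); pickle.dump(c,open("s2.pkl","wb"))
R,t,K=P(c); p=cv2.projectPoints(s["position"].reshape(1,3),c["rvec"],c["tvec"],K,None)[0].ravel(); print(p)
a,b=int(p[0])-50,int(p[1])-40; print(a,b)
cv2.imwrite("pics/cap2.png",cv2.resize(c["img"][b:b+80,a:a+100],None,fx=7,fy=7,interpolation=cv2.INTER_CUBIC))
E
```

```text
[ 601.75190532 -362.02180045  163.74150321] 42.49299964797627 61.006923315580934
[341.66237903 169.94450698]
291 129
```

View pics/cap2.png

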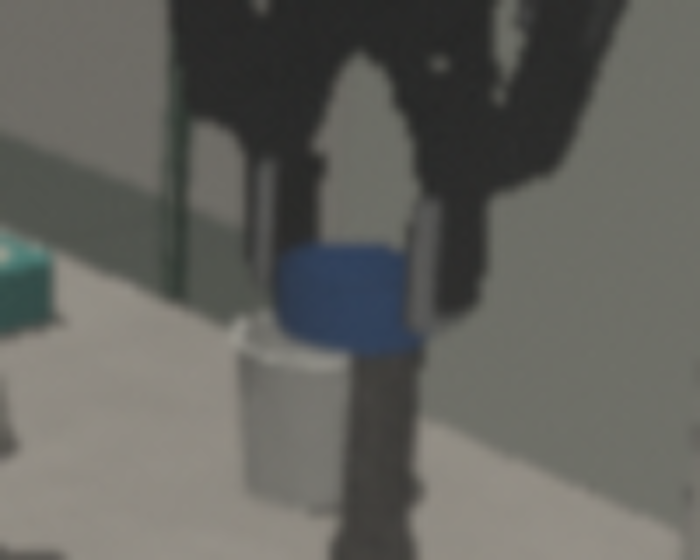

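The cap is held level: left edge at crop x≈277, bottom at y≈353, upper rim at y≈243. I'll check this against the expected projection.

```bash
python3 - <<'E'
from h import *
import pickle
s=get_state();c=pickle.load(open("s2.pkl","rb"));R,t,K=P(c);p=np.array([601.3,-361.8,163.74])
Rt=cv2.Rodrigues(s["tool_rot"])[0]; a=np.linspace(0,6.283,200)
for off in(-6,-3,0,3,6):
  for d in(12,):
    q=p+off*Rt[:,0]
    A=np.vstack([np.c_[q[0]+22.5*np.cos(a),q[1]+22.5*np.sin(a),np.full(200,q[2]-d+h)] for h in(0,18)])
    u=(cv2.projectPoints(A,c["rvec"],c["tvec"],K,None)[0].reshape(-1,2)+.5-[291,129])*7
    print(off,u.min(0).round(),u.max(0).round())
st=get_state();print(st["position"],st["force"],Rt.round(3))
E
```

```text
-6 [258. 248.] [429. 366.]
-3 [265. 246.] [435. 363.]
0 [271. 243.] [442. 360.]
3 [278. 241.] [448. 358.]
6 [284. 239.] [454. 355.]
[ 601.20382874 -361.60355161  161.51548524] [ 0.4630451  -0.17235542 -0.2803895 ] [[ 0.972  0.236  0.001]
 [ 0.236 -0.972 -0.001]
 [ 0.001  0.001 -1.   ]]
```

Emit:
jog_arm --series '[{"tx":-2,"ty":-0.2,"tz":0,"turn":0,"hand":4},{"tx":-5,"ty":-0.5,"tz":0,"turn":0,"hand":4},{"tx":-8.5,"ty":-0.8,"tz":0,"turn":0,"hand":4},{"tx":-12,"ty":-1.1,"tz":0,"turn":0,"hand":4},{"tx":-15,"ty":-1.4,"tz":0,"turn":0,"hand":4},{"tx":-17.5,"ty":-1.6,"tz":1,"turn":0,"hand":4},{"tx":-18.5,"ty":-1.67,"tz":3,"turn":0,"hand":4},{"tx":-18.5,"ty":-1.67,"tz":5,"turn":0,"hand":4}]'

```text
t: 9.98
position: [414.9, -388.9, 109.3]
tool_rot: [-3.119, -0.369, 0.002]
force: [1.1, 0.0, -0.6]
grip_width: 42.1
gripper_force: 61.0
```

Emit:
jog_arm --series '[{"tx":0,"ty":0,"tz":0.5,"turn":0,"hand":4},{"tx":0,"ty":0,"tz":1,"turn":0,"hand":4},{"tx":0,"ty":0,"tz":1.5,"turn":0,"hand":4},{"tx":0,"ty":0,"tz":1.9,"turn":0,"hand":4},{"tx":0,"ty":0,"tz":2.2,"turn":0,"hand":4},{"tx":0,"ty":0,"tz":2.2,"turn":0,"hand":4},{"tx":0,"ty":0,"tz":2.2,"turn":0,"hand":4},{"tx":0,"ty":0,"tz":2.2,"turn":0,"hand":4}]'

```text
t: 10.65
position: [417.6, -389.0, 89.1]
tool_rot: [3.119, 0.373, 0.001]
force: [-0.8, -0.2, -0.6]
grip_width: 42.3
gripper_force: 61.0
```

```bash
python3 - <<'E'
from h import *
s=get_state(); print(s["position"],s["force"],s["grip_width"])
c=read_camera("scene"); cv2.imwrite("pics/place1.png",cv2.resize(c["img"][205:305,205:330],None,fx=6,fy=6,interpolation=cv2.INTER_CUBIC))
E
```

```text
[ 417.59629602 -389.00544571   89.08253255] [-0.77479278 -0.21449567 -0.561378  ] 42.34560568532777
```

View pics/place1.png

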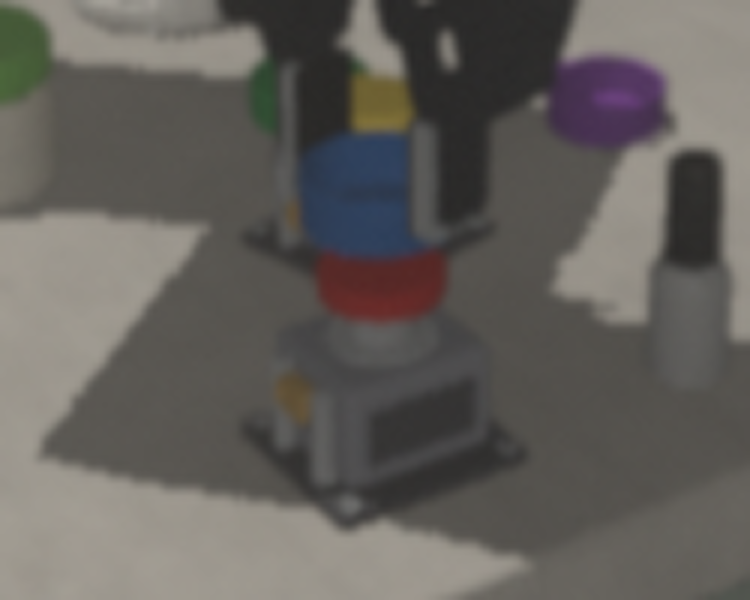

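The cap hangs centred above the red pad (cap (370,195), pad (382,285) in the crop). Lowering.

Emit:
jog_arm --series '[{"tx":0,"ty":0,"tz":0.4,"turn":0,"hand":4},{"tx":0,"ty":0,"tz":0.7,"turn":0,"hand":4},{"tx":0,"ty":0,"tz":0.95,"turn":0,"hand":4},{"tx":0,"ty":0,"tz":1.15,"turn":0,"hand":4},{"tx":0,"ty":0,"tz":1.3,"turn":0,"hand":4},{"tx":0,"ty":0,"tz":1.38,"turn":0,"hand":4},{"tx":0,"ty":0,"tz":1.38,"turn":0,"hand":4},{"tx":0,"ty":0,"tz":1.38,"turn":0,"hand":4}]'

```text
t: 11.37
position: [417.4, -389.0, 74.9]
tool_rot: [3.119, 0.373, -0.0]
force: [-0.0, 0.2, -0.2]
grip_width: 42.0
gripper_force: 61.0
```

```bash
python3 - <<'E'
from h import *
f=[]
for k in range(10):
    read_camera("top"); s=get_state(); f.append(s["force"])
print(s["position"],np.mean(f,0))
E
```

```text
[ 417.37933375 -388.97335688   74.93935923] [-0.0184639  -0.1543464  -0.01907884]
```

Emit:
jog_arm --series '[{"tx":0,"ty":0,"tz":0.05,"turn":0,"hand":4},{"tx":0,"ty":0,"tz":0.1,"turn":0,"hand":4},{"tx":0,"ty":0,"tz":0.1,"turn":0,"hand":4},{"tx":0,"ty":0,"tz":0.1,"turn":0,"hand":4},{"tx":0,"ty":0,"tz":0.1,"turn":0,"hand":4},{"tx":0,"ty":0,"tz":0.1,"turn":0,"hand":4},{"tx":0,"ty":0,"tz":0.1,"turn":0,"hand":4},{"tx":0,"ty":0,"tz":0.1,"turn":0,"hand":4}]'

```text
t: 12.53
position: [417.4, -389.0, 73.9]
tool_rot: [3.119, 0.373, 0.0]
force: [-0.2, -0.3, 1.7]
grip_width: 42.2
gripper_force: 61.1
```

```bash
python3 - <<'E'
from h import *
f=[]
for k in range(10):
    read_camera("top"); s=get_state(); f.append(s["force"])
print(s["position"],np.mean(f,0))
E
```

```text
[ 417.40600496 -388.98481363   73.92348272] [ 0.03058155 -0.46940612  1.34189532]
```

Emit:
jog_arm --series '[{"tx":0,"ty":0,"tz":-0.07,"turn":0,"hand":4},{"tx":0,"ty":0,"tz":-0.07,"turn":0,"hand":4.3},{"tx":0,"ty":0,"tz":-0.07,"turn":0,"hand":4.6},{"tx":0,"ty":0,"tz":-0.07,"turn":0,"hand":5},{"tx":0,"ty":0,"tz":-0.07,"turn":0,"hand":6},{"tx":0,"ty":0,"tz":-0.07,"turn":0,"hand":6.8},{"tx":0,"ty":0,"tz":-0.07,"turn":0,"hand":6.8},{"tx":0,"ty":0,"tz":-0.07,"turn":0,"hand":6.8}]'

```text
t: 13.7
position: [417.4, -388.9, 74.6]
tool_rot: [3.119, 0.373, -0.0]
force: [1.1, 0.3, 0.6]
grip_width: 68.2
gripper_force: 0.0
```

Emit:
jog_arm --series '[{"tx":0,"ty":0,"tz":-0.5,"turn":0,"hand":6.8},{"tx":0,"ty":0,"tz":-1.5,"turn":0,"hand":6.8},{"tx":0,"ty":0,"tz":-3.5,"turn":0,"hand":6.8},{"tx":0,"ty":0,"tz":-6,"turn":0,"hand":6.8},{"tx":0,"ty":0,"tz":-9,"turn":0,"hand":6.8},{"tx":0,"ty":0,"tz":-12,"turn":0,"hand":6.8},{"tx":0,"ty":0,"tz":-13,"turn":0,"hand":6.8},{"tx":0,"ty":0,"tz":-13,"turn":0,"hand":6.8}]'

```text
t: 14.37
position: [418.0, -389.6, 208.1]
tool_rot: [3.115, 0.372, 0.005]
force: [0.9, -0.3, -0.8]
grip_width: 68.0
gripper_force: 0.0
```

```bash
python3 - <<'E'
from h import *
c=read_camera("scene"); a=cv2.resize(c["img"][190:300,205:330],None,fx=6,fy=5.4,interpolation=cv2.INTER_CUBIC)
cv2.imwrite("pics/end.png",a)
i=c["img"].astype(int);m=((i[...,0]-i[...,2]>40)&(i[...,0]-i[...,1]>15)).astype(np.uint8)
k=cv2.connectedComponentsWithStats(m);print([x.tolist() for x in k[2][1:] if x[4]>60])
R,t,K=P(c);q=np.linspace(0,6.283,200)
A=np.vstack([np.c_[417.8+22.5*np.cos(q),-388.7+22.5*np.sin(q),np.full(200,h)] for h in(63,81)])
u=cv2.projectPoints(A,c["rvec"],c["tvec"],K,None)[0].reshape(-1,2);print(u.min(0),u.max(0),get_state()["t"])
E
```

```text
[]
[254.43247251 233.50191169] [280.96868195 255.67611751] 14.4167
```

View pics/end.png

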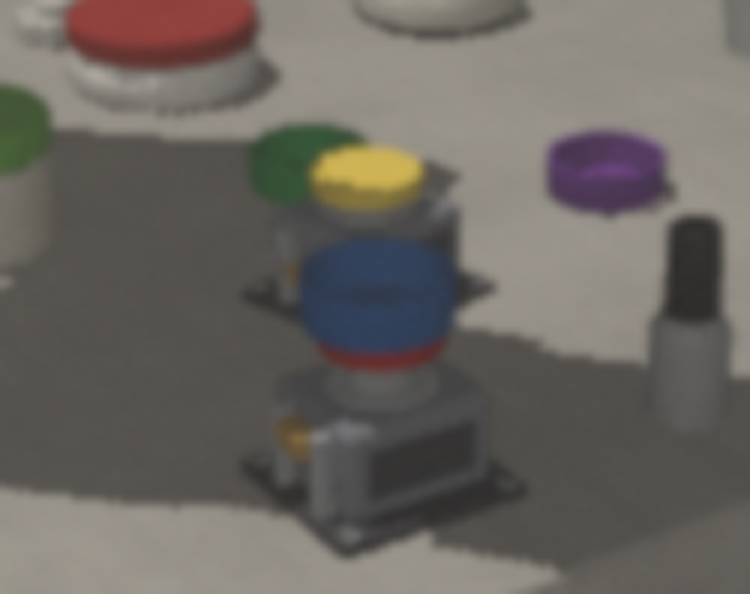

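The cap (crop x 301–458) sits flat and centred on the red pad. The yellow pad is low at (367,175), and everything else is in place. Handing in.

```bash
python3 -c "
from station import *
print(close_job())"
```

```text
the job is handed in; nothing more can be done
None
```

The red latch is the faulty one: it held without clicking at a measured 13 N and came back up. The yellow latch clicked and stayed down, the blue cap now lies flat on the middle of the red pad, and the job is handed in (no verdict was returned).

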